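Check a blender blade under a hand lens

TASK

A blender has been taken apart, and its four-winged blade lies in the dish of one of two inspection stands (the other dish holds its plain clamp ring). Pick up the hand lens by its handle and hold it level and still over the blade, centred on it, with the lens at the height shown by the pointer on the post of the blade's own stand. Finish while still holding it there in the gripper, touching nothing else with it, and leave the parts, the height markers and the other things where they are.

Things in the scene. Friction and masses are not known exactly. Their poses are not given: they have to be found in the camera images.
- loupe: the hand lens (reading lens), loose, about 90 g: a round steel frame 84 mm across with a clear lens, and a straight black handle. It lies flat on the worktop in the middle, handle to the right, in front of the microwave (solid and tall, its front about 0.6 m from the robot: keep the lens clear of it when turning); frame and handle are both 18 mm high. Origin under the lens centre, at its underside; x points from the handle's end to the lens, z up out of the lens
- loupe_lens (a point): centre of the lens, half-way up the frame (9 mm above the underside), same axes as the hand lens; at the end this point is over the blade, at the pointer's height, its z axis vertical
- loupe_grip (a point): where to grip the handle, half-way up it: 85 mm from the lens centre towards the handle's end (-x of the hand lens). The handle is a flat-sided bar 18 mm wide and 18 mm high, from 50 to 146 mm behind the lens centre, with a thinner steel neck (13 mm) before it and a steel end cap up to 149 mm; x points along the handle to the lens
- stand_a: the inspection stand on the left (larger y) of the work area, fixed to the worktop; origin under the centre of its dish, at worktop level. Grey base 170 x 100 mm, 10 mm thick, reaching 60 mm to -x and 110 mm to +x of the dish centre; round aluminium dish 98 mm across, rim 18 mm above the worktop, inner floor 14 mm above the worktop. A steel post 8 mm across stands 88 mm to its +x (far from the robot) and ends 195 mm above the worktop; a height marker slides on the post
- pointer_a (a point): tip of the height marker's pointer on the left stand: a black collar 20 mm across and 12 mm high on the post, with a flat pointer 3 mm thick that sticks out 23 mm from the post's axis towards the dish. The tip lies 65 mm from the dish centre (horizontally) and 95 to 155 mm above the worktop; its height is the focal height for whatever lies in that stand's dish. z of this point points up. The collar moves if it is knocked (about 4 N)
- stand_b: the inspection stand on the right (smaller y) of the work area, fixed to the worktop; origin under the centre of its dish, at worktop level. Grey base 170 x 100 mm, 10 mm thick, reaching 60 mm to -x and 110 mm to +x of the dish centre; round aluminium dish 98 mm across, rim 18 mm above the worktop, inner floor 14 mm above the worktop. A steel post 8 mm across stands 88 mm to its +x (far from the robot) and ends 195 mm above the worktop; a height marker slides on the post
- pointer_b (a point): tip of the height marker's pointer on the right stand: a black collar 20 mm across and 12 mm high on the post, with a flat pointer 3 mm thick that sticks out 23 mm from the post's axis towards the dish. The tip lies 65 mm from the dish centre (horizontally) and 95 to 155 mm above the worktop; its height is the focal height for whatever lies in that stand's dish. z of this point points up. The collar moves if it is knocked (about 4 N)
- blade_center (a point): the blender blade, loose, steel, lying in one of the two dishes (which one varies): base disc 46 mm across, hub, and four wings in a cross about 72 mm across, two of them bent up; 30 mm high at most. The point is on its axis, 10 mm above its underside
- blade: the same blender blade; origin on its axis at its underside, z up
- ring_center (a point): the clamp ring, loose, a plain steel ring 72 mm across, hole 50 mm, 14 mm high, in the other dish; the point is on its axis, half-way up
- clamp_ring: the same clamp ring; origin on its axis at its underside
- jigger: bystander: steel double measure (two cones waist to waist), 45 mm across, 78 mm high; origin under its centre
- can_soda: bystander: drinks can, 53 mm across, 134 mm high; origin under its centre
Mind the look-alikes: they are no part of the job. What is shaped like the blade but black is not meant.

How it is judged:
At the end, for the whole second after the job is handed in: The hand lens is gripped by the fingers and touches nothing else; its lens centre is within 13 mm of the blade's axis horizontally and within 8 mm of the height of the pointer on the blade's stand; it is level within 0.12 rad and still; blade and clamp ring lie in the dishes they started in (((horizontal distance between blade_center and stand_a below 0.04 m and z of loupe_lens in the frame of pointer_a between -0.008 and 0.008 m) or (horizontal distance between blade_center and stand_b below 0.04 m and z of loupe_lens in the frame of pointer_b between -0.008 and 0.008 m)) and horizontal distance between loupe_lens and blade_center below 0.013 m and angle between loupe_lens's own z axis and vertical below 0.12 rad and height (world z) of loupe_grip above 0.07 m and contact force between loupe and the fingers above 1 N and linear speed of loupe below 0.02 m/s and angular speed of loupe below 0.15 rad/s and contact force between loupe and stand_a below 0.2 N and contact force between loupe and stand_b below 0.2 N and contact force between loupe and blade below 0.2 N and contact force between loupe and clamp_ring below 0.2 N and contact force between loupe and jigger below 0.2 N and contact force between loupe and can_soda below 0.2 N and ((horizontal distance between blade_center and stand_a below 0.04 m and horizontal distance between ring_center and stand_b below 0.04 m) or (horizontal distance between blade_center and stand_b below 0.04 m and horizontal distance between ring_center and stand_a below 0.04 m))); the arm keeps its last pose, push and grip.
It fails at once if the blade or the clamp ring is shifted by more than 10 mm (distance of any of blade_center, ring_center from where it was at the start of the episode above 0.01 m).
It fails at once if a height marker is moved by more than 5 mm (distance of any of pointer_a, pointer_b from where it was at the start of the episode above 0.005 m).
It fails at once if a bystander (measure, can) is moved by more than 30 mm (distance of any of jigger, can_soda from where it was at the start of the episode above 0.03 m).
It also fails if it takes over 42 s, if anything falls off the work surface, if the arm or the gripper's body presses on something with over 40 N, if the wrist force passes 120 N, or if a joint passes its speed limit or range.

ROBOT

A 6-joint arm with a two-finger parallel gripper is mounted at the origin on a cart in front of the work surface, level with it; the furniture and walls round the work are solid. World frame = base frame: x ahead of the robot, y to its left, z up, the work surface at z = 0. Lengths are in m, angles in rad, forces in N, time in s.
With the tool pointing down it reaches from about 0.225 to 0.875 m from the base axis. Payload 3.4 kg.
Tool frame: the origin (TCP) lies between the finger pads; the fingertips stand 8 mm ahead of it and the grasp point (between the pads) lies 11 mm behind it; z points along the fingers, y is the line along which they close (so a half turn about z gives the same grasp; the last joint's range is limited). The gripper opens to 85 mm and grips with 20 to 120 N. Pads are 22 mm wide; open, the fingers measure 114 mm over their backs; the gripper's body (76 mm by 85 mm) begins 54 mm behind the grasp point. The pads swing forward as they close: fully open they stand 13 mm farther back than shut.
Start: joints at [1.128, 0.276, 1.505, -0, 1.361, -0.121], TCP at [0.182, 0.546, 0.205] pointing down, gripper open.
Joint ranges: [-2.89, 2.89], [-0.75, 2.08], [0.22, 2.7], [-1.18, 4.32], [0.11, 2.71], [-2.7, 2.7]. Speed limits (rad/s): [2.57, 2.57, 3.14, 3.14, 3.14, 3.14].

INTERFACE

Orientations are given as a unit quaternion [w, x, y, z].
In Python, from rig import manip gives the robot as it stands.
- The arm moves only by the tool move_arm, never from a script. Its argument "deltas" is a list that holds one entry, the list of rows, each a list of 5 numbers: the shift along the tool's x, y, z normalised to -1 to 1, where 1 is 80 cm, then the turn about the tool's z normalised to -1 to 1, where 1 is 120 degrees, then the closure, from -1 (fully open) to 1 (shut). In form: [[[tx, ty, tz, twist, grip], ...]]. A call has 1 to 12 rows; each row is the pose to reach, as a shift and turn from the pose commanded when the call began, along the tool's axes at that moment; what a row does not reach only later rows make up. A row lasts 1/10 s, in which the tool goes at most 50 mm and 8.59 degrees, less where a joint would pass 70% of its speed; a pose out of reach is approached as far as the arm can. A call with a number of a shift or a turn outside -1 to 1 is refused whole. A call with a gripper value outside its range is refused whole. The fingers move at their own pace and stop on an object; "squeeze" is the grip in N (left out, the last holds). Time passes only in rows, so rows that repeat a pose let the fingers close. It gives the time, the measured TCP pose, the force, the opening and the grip force at its end, in the units of the state.
- manip.get_state(): the state, without advancing time (a new reading comes with each control period).
- manip.get_image(name): name is "scene" or "top"; returns the picture (384x512x3 uint8, red, green, blue); there is no depth.
- manip.camera_params(name): a dict with "fx", "fy", "cx", "cy" (pixels), "R" (3x3) and "t" (3): a world point X has camera coordinates R X + t. Camera axes: x right, y down, z forward; pixel columns grow to the right and rows downward; lengths in m; the calibration is good to about 2 mm. A picture is of the moment at which its call begins. camera_params takes no time and is no camera call.
- manip.sign_off(): hands the job in; it is judged then, once.
The state is a dict: "clock": time; "qpos": joint angles; "qd": joint speeds; "effort": joint torques, N m; "position": TCP position; "ee_rot": TCP orientation; "contact_force": force on the tool from outside, world axes, zero at the start; "moment": the same for the moment, N m; "width": finger opening in m; "gripper_force": force on a finger pad.
Only numpy, scipy, OpenCV 4.12 (cv2) and the standard library are available. Lean on these libraries where they do the work, as an engineer would, in place of code of your own. Each camera call takes 0.05 s, during which the arm holds its last target. There are 200 camera calls.

## Working session

There is one attempt and no reset: what is moved stays moved. The work goes in short steps, Python scripts to look and compute and a tool call to move; the robot and the scene stay as the last step left them, time stands still between calls to the robot, and variables do not carry over. Pictures are saved under pics/ and viewed, at most 10 in all, crops included, and the job is handed in when it is done.

Besides the shell and the picture viewer there is one more tool, called after "Call:" by a JSON object that holds its "api" and its "payload", one argument or row to a line. move_arm: Moves the arm, as the interface text tells. Scaled input: -1 to 1 covers 80 cm each way for a shift and 120 degrees each way for a turn. Its arguments: {"type":"object","properties":{"deltas":{"type":"array","items":{"type":"array","items":{"type":"array","items":{"type":"number","minimum":-1,"maximum":1}}}},"squeeze":{"type":"number"}},"required":["deltas"]}

```bash
mkdir -p pics
cat > h.py <<'E'
import numpy as np,cv2
from rig import manip
def snap(n,f):
    im=manip.get_image(n)[:,:,::-1].copy(); cv2.imwrite('pics/'+f,im); return im
def ray(n,u,v):
    c=manip.camera_params(n);R=np.array(c['R']);t=np.array(c['t'])
    d=R.T@np.array([(u-c['cx'])/c['fx'],(v-c['cy'])/c['fy'],1]);return -R.T@t,d
def onz(n,u,v,z):
    o,d=ray(n,u,v);return o+d*(z-o[2])/d[2]
def proj(n,X):
    c=manip.camera_params(n);p=np.array(c['R'])@np.array(X)+np.array(c['t'])
    return np.array([c['fx']*p[0]/p[2]+c['cx'],c['fy']*p[1]/p[2]+c['cy']])
E
python3 - <<'E'
from h import *
a=snap('scene','s0.png');b=snap('top','t0.png')
for n in('scene','top'):
    c=manip.camera_params(n);print(n,c['fx'],ray(n,c['cx'],c['cy']))
print(manip.get_state())
E
```

```text
scene 362.49889017818117 (array([-0.10415105, -0.4828665 ,  0.62115357]), array([ 0.63809783,  0.5699407 , -0.51768597]))
top 426.1852879467646 (array([0.26898881, 0.09589954, 1.49801964]), array([ 0.20903584,  0.00581602, -0.97789069]))
{'clock': 0.1, 'qpos': array([ 1.12801865e+00,  2.76533560e-01,  1.50599468e+00, -1.33803070e-05,
        1.36071503e+00, -1.20992272e-01]), 'qd': array([ 0.00166014, -0.00211315, -0.00513454,  0.00086898, -0.00127616,
        0.00182316]), 'effort': array([ 2.35166648e-03, -4.17698622e+01, -2.46404672e+01, -5.21977802e-05,
        5.81934932e-03,  5.68572602e-06]), 'position': array([0.18163447, 0.54501796, 0.20452995]), 'ee_rot': array([-2.23288752e-04,  1.60198006e-01,  9.87084554e-01, -7.94552564e-04]), 'contact_force': array([ 0.1504116 , -0.47947954,  0.98175731]), 'moment': array([-0.05227595, -0.03939773, -0.00179733]), 'gripper_force': 0.0, 'width': 0.08538803480388543}
```

View pics/s0.png

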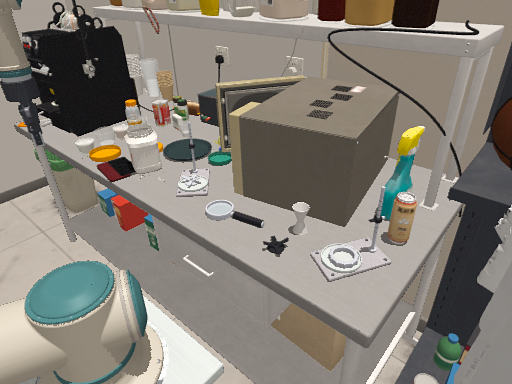

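View pics/t0.png

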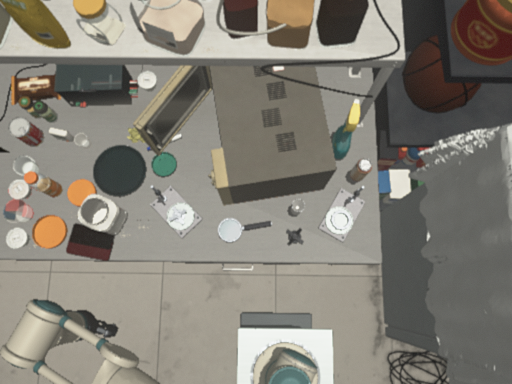

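The steel four-winged blade is in the left dish at scene (194,182), top (180,217). Two things could be mistaken for it: the black cross at scene (275,244), top (294,237), which is the decoy, and the plain ring at scene (342,258), top (339,220). The lens is at scene (219,210), top (230,230), with its handle to the right. I'll check the choice in one close crop.

Run:
```python
from h import *
a=cv2.imread('pics/s0.png');b=cv2.imread('pics/t0.png')
A=cv2.resize(a[110:235,160:270],None,fx=4.4,fy=4.4,interpolation=cv2.INTER_CUBIC)[:550]
B=cv2.resize(b[180:250,145:275],None,fx=3,fy=3,interpolation=cv2.INTER_CUBIC)
c=np.zeros((550,800,3),np.uint8);c[:,:484]=A[:, :484];c[:210,484:]=B[:210,:316]
B2=cv2.resize(b[180:250,210:275],None,fx=4.8,fy=4.8,interpolation=cv2.INTER_CUBIC)
c[212:212+336,486:486+312]=B2[:336,:312]
cv2.imwrite('pics/c1.png',c)
```

```text
(no output)
```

View pics/c1.png

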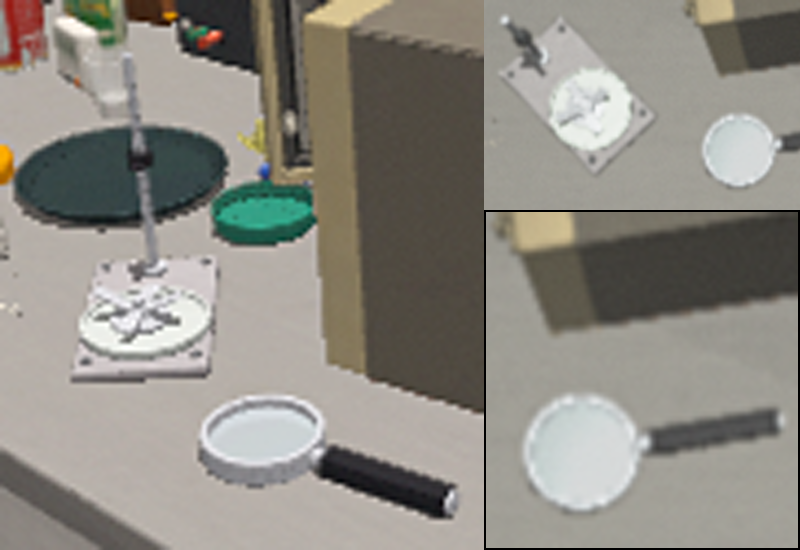

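The crop shows the steel blade, two wings bent up, in the left dish. The collar is near scene (191.6,146) and the lens is free with its black handle pointing right. Next I measure these.

Run:
```python
from h import *
a=cv2.imread('pics/s0.png');b=cv2.imread('pics/t0.png')
def blobs(n,im,box,mask,z,minA=8):
    x0,y0,x1,y1=box
    m=mask(im[y0:y1,x0:x1].astype(int)).astype(np.uint8)
    k,l,s,c=cv2.connectedComponentsWithStats(m)
    for i in range(1,k):
        if s[i,4]>=minA:
            pts=np.argwhere(l==i)[:,::-1].astype(np.float32)
            h=cv2.convexHull(pts);(e,r)=cv2.minEnclosingCircle(pts)
            el=cv2.fitEllipse(h) if len(h)>=5 else None
            u,v=c[i]+[x0,y0]
            print(n,s[i,:5]+[x0,y0,0,0,0],'cen',(u,v),onz(n,u,v,z)[:2].round(4),'ell',el and (np.add(el[0],[x0,y0]).round(1),np.round(el[1],1),onz(n,*np.add(el[0],[x0,y0]),z)[:2].round(4)))
mn=lambda i:i.min(2)
print('lens');blobs('top',b,(212,215,246,246),lambda i:(i.min(2)>165),.018)
print('dish');blobs('top',b,(160,195,205,240),lambda i:(i.min(2)>205),.018)
print('handle');blobs('top',b,(240,215,275,240),lambda i:i.max(2)<90,.018)
print('handleS');blobs('scene',a,(225,200,270,235),lambda i:i.max(2)<70,.009)
print('collarS');blobs('scene',a,(183,138,200,155),lambda i:i.max(2)<70,.12,3)
print('collarT');blobs('top',b,(145,180,172,206),lambda i:i.max(2)<90,.12,3)
g=cv2.cvtColor(b,cv2.COLOR_BGR2GRAY)
A=cv2.resize(b[180:245,145:210],None,fx=9,fy=9,interpolation=cv2.INTER_NEAREST)
B=cv2.resize(a[130:160,183:203],None,fx=10,fy=10,interpolation=cv2.INTER_NEAREST)
c=np.zeros((600,800,3),np.uint8);c[:585,:585]=A;c[:300,590:790]=B
c[305:505,590:790]=cv2.resize(a[170:194,178:213],(200,200),interpolation=cv2.INTER_NEAREST)
cv2.imwrite('pics/c2.png',c)
```

```text
lens
top [217 218  27  24 482] cen (np.float64(229.56016597510373), np.float64(229.2551867219917)) [0.4807 0.1945] ell (array([229.7, 229.2]), array([23.8, 25.6]), array([0.4809, 0.1939]))
dish
top [167 203  27  27 473] cen (np.float64(180.492600422833), np.float64(216.07188160676532)) [0.5255 0.3686] ell (array([180.1, 215.9]), array([25.5, 27.3]), array([0.526 , 0.3701]))
handle
top [245 222  26   8 109] cen (np.float64(256.8807339449541), np.float64(225.45871559633028)) [0.4952 0.099 ] ell (array([257.2, 225.4]), array([ 4.9, 32.7]), array([0.4953, 0.0979]))
handleS
scene [232 212  31  16 228] cen (np.float64(247.09649122807016), np.float64(218.99561403508773)) [0.4971 0.0981] ell (array([249.1, 219.6]), array([ 9.5, 39.5]), array([0.4986, 0.0917]))
collarS
scene [193 139   7   5  20] cen (np.float64(196.15), np.float64(140.75)) [0.6113 0.4311] ell (array([196., 141.]), array([4.1, 6.9]), array([0.6095, 0.4298]))
scene [183 140  12  12  44] cen (np.float64(189.5681818181818), np.float64(145.29545454545453)) [0.5732 0.4202] ell (array([188.5, 145.2]), array([ 9.9, 12.4]), array([0.5716, 0.4237]))
scene [184 147   4   2   4] cen (np.float64(185.5), np.float64(147.75)) [0.5523 0.4159] ell None
scene [185 150   3   5   9] cen (np.float64(186.0), np.float64(151.77777777777777)) [0.5336 0.3906] ell (array([186. , 151.5]), array([2.5, 5. ]), array([0.5349, 0.3922]))
scene [189 153   2   2   3] cen (np.float64(189.66666666666666), np.float64(153.66666666666666)) [0.5318 0.3704] ell None
collarT
top [155 190   8   9  27] cen (np.float64(158.40740740740742), np.float64(193.25925925925927)) [0.5838 0.427 ] ell (array([158.5, 193.8]), array([ 4.5, 10.9]), array([0.582 , 0.4266]))
```

View pics/c2.png

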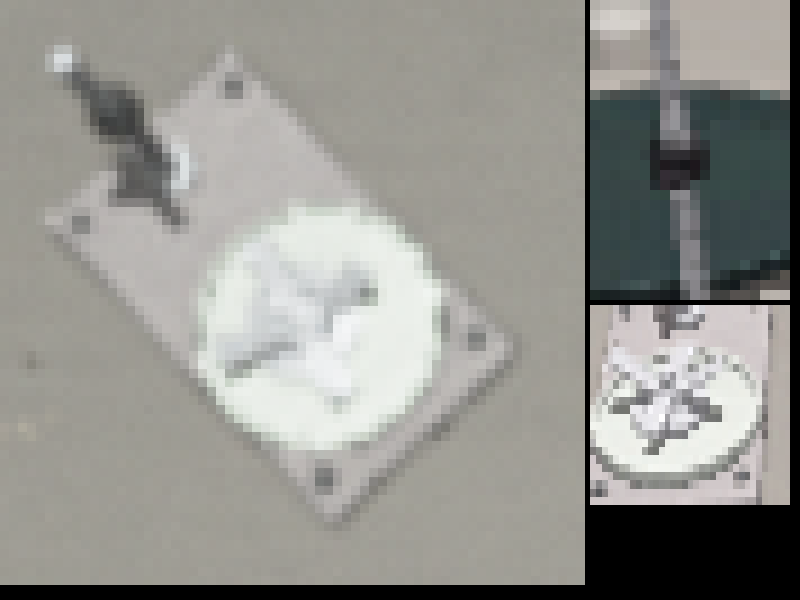

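The collar is at scene (192.1,146.5), top (157.8,192). The post tip is at top (151.9,186.7). The blade's hub is about 2 px left of the dish centre in both views: top (178.5,216.1), scene (191.1,182.6).

Run:
```python
from h import *
def tri(p,q):
    (o1,d1),(o2,d2)=ray('top',*p),ray('scene',*q)
    s=np.linalg.lstsq(np.c_[d1,-d2],o2-o1,rcond=None)[0]
    P,Q=o1+s[0]*d1,o2+s[1]*d2;return (P+Q)/2,np.linalg.norm(P-Q)
cr=lambda x,y:(145+x/9-.5,180+y/9-.5)
C=[onz('top',*cr(*p),.01)[:2] for p in((230,50),(510,350),(340,520),(50,225))]
C=np.array(C);print(C.round(3),[np.linalg.norm(C[i]-C[(i+1)%4]).round(3) for i in range(4)])
ax=(C[0]+C[3]-C[1]-C[2]);ax/=np.linalg.norm(ax);ctr=C.mean(0)
dish=ctr-ax*.025;print('axis',ax,'dish from base',dish,'from rim',onz('top',180.1,215.9,.018))
for d in(dish,onz('top',180.1,215.9,.018)[:2]):
    post=d+.088*ax;print('post',post,'posttop px',proj('top',[*post,.195]),proj('scene',[*post,.195]))
    print([ (z,proj('top',[*post,z]).round(1),proj('scene',[*post,z]).round(1)) for z in(.1,.11,.12,.13,.14)])
print('collar tri',tri((157.5,191.6),(191.7,146)))
print('posttop tri',tri((151.5,186.3),(188.5,122.8)))
print('blade tri',tri((178.1,215.7),(190.7,182.2)),onz('top',178.1,215.7,.026),onz('scene',190.7,182.2,.026))
print('neck/handle line', onz('top',257.2,225.4,.018),onz('scene',247.1,219,.012))
```

```text
[[0.64  0.413]
 [0.519 0.296]
 [0.452 0.36 ]
 [0.568 0.481]] [np.float64(0.168), np.float64(0.093), np.float64(0.167), np.float64(0.099)]
axis [0.70553056 0.7086795 ] dish from base [0.52691946 0.3699252 ] from rim [0.52612161 0.370036   0.018     ]
post [0.58900614 0.432289  ] posttop px [151.42912702 186.28202051] [188.10327294 121.74709424]
[(0.1, array([158.3, 193.1]), array([191.6, 148.2])), (0.11, array([157.6, 192.4]), array([191.2, 145.5])), (0.12, array([156.9, 191.7]), array([190.9, 142.8])), (0.13, array([156.2, 191. ]), array([190.5, 140.1])), (0.14, array([155.5, 190.3]), array([190.2, 137.3]))]
post [0.5882083  0.43239979] posttop px [151.3780698  186.52749658] [187.89162967 121.81088581]
[(0.1, array([158.2, 193.3]), array([191.4, 148.3])), (0.11, array([157.5, 192.6]), array([191. , 145.6])), (0.12, array([156.8, 192. ]), array([190.7, 142.9])), (0.13, array([156.2, 191.3]), array([190.3, 140.1])), (0.14, array([155.4, 190.6]), array([190. , 137.4]))]
collar tri (array([0.59225099, 0.4337596 , 0.10667538]), np.float64(0.0007484891171718179))
posttop tri (array([0.59021748, 0.43298709, 0.19078013]), np.float64(0.0005651546751015483))
blade tri (array([0.52686358, 0.3781838 , 0.01435845]), np.float64(0.0012818903480756637)) [0.52536368 0.3756072  0.026     ] [0.51422183 0.36199621 0.026     ]
neck/handle line [0.4953942  0.09784135 0.018     ] [0.49410486 0.09522015 0.012     ]
```

```bash
cat >> h.py <<'E'
from scipy.spatial.transform import Rotation as Ro
def plan(xyz,dyaw_deg):
    s=manip.get_state();w,x,y,z=s['ee_rot'];R=Ro.from_quat([x,y,z,w]).as_matrix()
    d=R.T@(np.array(xyz)-s['position']);print('tcp',s['position'].round(4),'R',R.round(3).tolist())
    print('norm shift',(d/.8).round(4),'twist',round(-dyaw_deg/120,4),'t',s['clock'])
E
python3 - <<'E'
from h import *
print('mw corner',onz('scene',235,192,0),onz('top',226,203,0), onz('scene',341,217,0))
plan([.4937,.110,.10],-63)
E
```

```text
mw corner [0.59021704 0.2363964  0.        ] [0.57808671 0.21077937 0.        ] [ 0.68307987 -0.09773211  0.        ]
tcp [0.1816 0.545  0.2045] R [[-0.949, 0.316, -0.001], [0.316, 0.949, -0.001], [0.0, -0.002, -1.0]]
norm shift [-0.5421 -0.3923  0.1312] twist 0.525 t 0.1
```

Call:
{"api": "move_arm", "payload": {
  "deltas": [
    [[-0.15,-0.11,0,0.15,-1],[-0.3,-0.22,0,0.3,-1],[-0.45,-0.33,0,0.45,-1],[-0.542,-0.392,0,0.525,-1],[-0.542,-0.392,0,0.525,-1],[-0.542,-0.392,0,0.525,-1],[-0.542,-0.392,0.05,0.525,-1],[-0.542,-0.392,0.1,0.525,-1],[-0.542,-0.392,0.131,0.525,-1],[-0.542,-0.392,0.131,0.525,-1],[-0.542,-0.392,0.131,0.525,-1],[-0.542,-0.392,0.131,0.525,-1]]
  ],
  "squeeze": 70
}}

```text
clock: 1.3
position: [0.4947, 0.1071, 0.0976]
ee_rot: [-0.001, 0.654, 0.757, -0.002]
contact_force: [-1.3, 0.5, -0.3]
width: 0.0853
gripper_force: 0.0
```

Run:
```python
from h import *
a=snap('scene','s1.png')
c=cv2.resize(a[120:260,170:330],(640,560),interpolation=cv2.INTER_CUBIC);cv2.imwrite('pics/c3.png',c)
plan([.4937,.110,.012],0)
```

```text
tcp [0.4944 0.1079 0.0979] R [[-0.145, 0.989, -0.004], [0.989, 0.145, -0.001], [-0.001, -0.004, -1.0]]
norm shift [ 2.800e-03 -1.000e-04  1.074e-01] twist 0.0 t 1.35
```

View pics/c3.png

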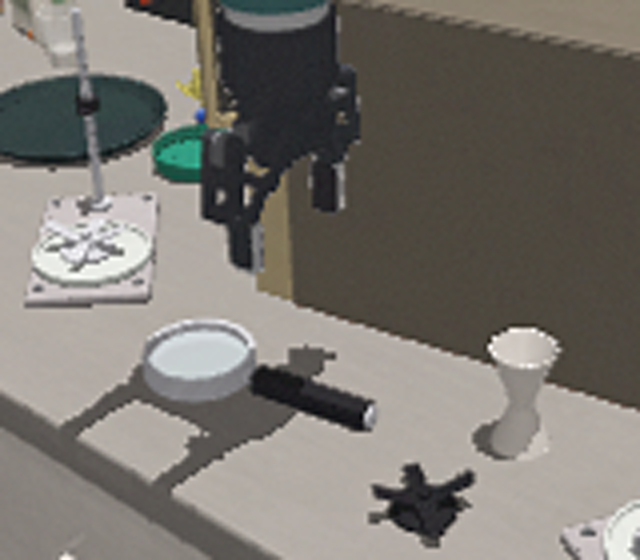

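The open gripper is above the handle, and its fingers (crop (245,250) and (328,200)) straddle the line of the handle. The handle spans crop (255,380) to (370,415). I'll go down and close.

Call:
{"api": "move_arm", "payload": {
  "deltas": [
    [[0.001,0,0.04,0,-1],[0.002,0,0.08,0,-1],[0.002,0,0.107,0,-1],[0.002,0,0.107,0,-1],[0.002,0,0.107,0,1],[0.002,0,0.107,0,1],[0.002,0,0.107,0,1],[0.002,0,0.107,0,1],[0.002,0,0.107,0,1],[0.002,0,0.107,0,1],[0.002,0,0.107,0,1],[0.002,0,0.107,0,1]]
  ],
  "squeeze": 70
}}

```text
clock: 2.55
position: [0.4938, 0.1124, 0.0149]
ee_rot: [-0.0, 0.652, 0.758, 0.0]
contact_force: [0.0, 0.2, -0.2]
width: -0.0001
gripper_force: 0.0
```

Run:
```python
from h import *
a=snap('scene','s2.png');b=snap('top','t2.png')
c=np.zeros((600,800,3),np.uint8)
c[:480,:480]=cv2.resize(a[150:250,195:295],(480,480),interpolation=cv2.INTER_CUBIC)
c[:320,480:]=cv2.resize(b[190:250,210:270],(320,320),interpolation=cv2.INTER_CUBIC);cv2.imwrite('pics/c4.png',c)
print(manip.get_state()['position'],manip.get_state()['width'])
```

```text
[0.49379436 0.11245063 0.01485142] 0.00011696881693209426
```

View pics/c4.png

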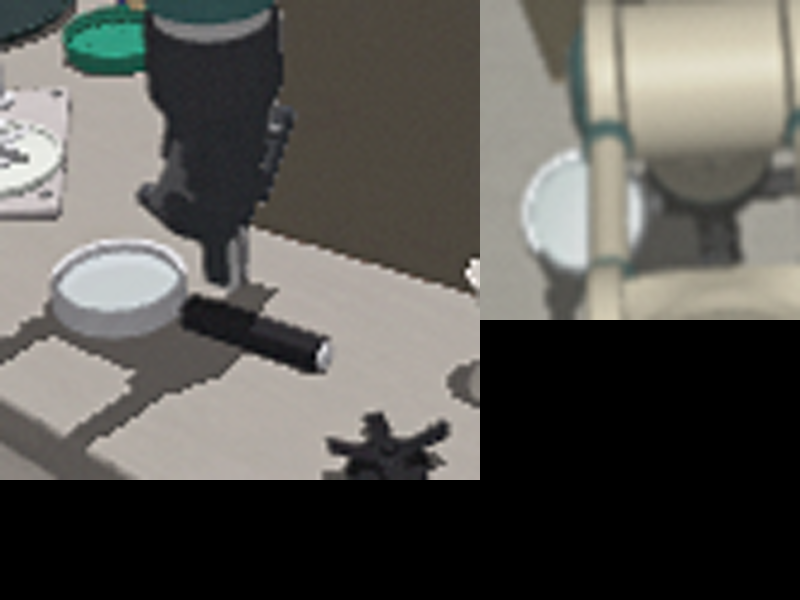

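Run:
```python
from h import *
s=manip.get_state();print(s['qpos'].round(4),s['contact_force'],s['effort'].round(2))
p=s['position'];print('tip expected px',proj('scene',p-[0,0,.008]),'tcp+5cm',proj('scene',p+[0,0,.05]),'observed 242.9,208.3')
print('obs tip ray: z=.007',onz('scene',242.9,208.8,.007),'z=.03',onz('scene',242.9,208.8,.03),'z=.05',onz('scene',242.9,208.8,.05))
print('grip pt px',proj('scene',[.4937,.11,.018]),proj('top',[.4937,.11,.018]))
for f in('s0','s1','s2'):
    a=cv2.imread(f'pics/{f}.png')[212:235,230:270];m=a.max(2)<60;print(np.argwhere(m).mean(0)+[212,230])
```

```text
[ 8.6400e-02  3.6050e-01  1.9216e+00  1.0000e-04  8.5950e-01 -6.3100e-02] [-0.32648909 -0.19727565 -0.36439434] [  0.   -39.35 -17.23   0.     0.     0.  ]
tip expected px [242.65568111 218.25914272] tcp+5cm [241.67435167 201.37876736] observed 242.9,208.3
obs tip ray: z=.007 [0.52898344 0.14415737 0.007     ] z=.03 [0.50527261 0.12067538 0.03      ] z=.05 [0.48465449 0.10025626 0.05      ]
grip pt px [243.07920695 215.42188449] [253.72720876 225.83930626]
[219.19323671 246.96135266]
[218.84931507 246.65753425]
[218.8630137  246.69863014]
```

Run:
```python
from h import *
p=np.array([.4944,.1079,.0979]);y=np.array([.989,.145,0])
for dz in(-.01,.005,.02,.035):print(dz,proj('scene',p-y*.043+[0,0,dz]).round(1),proj('scene',p+y*.043+[0,0,dz]).round(1))
print('obs (232,186.5) (252,172)')
a=cv2.imread('pics/s2.png')
cv2.imwrite('pics/c5.png',cv2.resize(a[190:230,220:270],(800,600)[0:2],interpolation=cv2.INTER_NEAREST))
```

```text
-0.01 [233.5 202.4] [251.2 187.8]
0.005 [233.1 197.6] [251.1 183.2]
0.02 [232.8 192.8] [250.9 178.6]
0.035 [232.4 187.9] [250.7 173.9]
obs (232,186.5) (252,172)
```

View pics/c5.png

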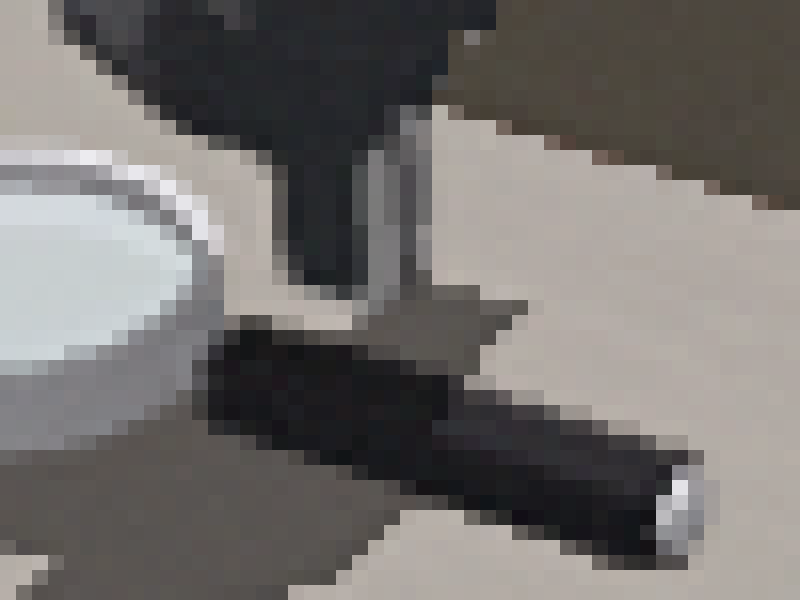

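The fingers closed short of the handle. Their tip is at scene (243.5,210), against an expected (242.7,218.3). At the earlier pose they were also about 11 px too high. So the reported TCP doesn't match the picture. I need to know whether the error is in height or sideways, and the first top picture can tell.

Run:
```python
from h import *
p=np.array([.1816,.5450,.2045]);y=np.array([.316,.949,0])
for o in([0,0,0],[0,0,.028],[.035,.033,0]):
    q=p+np.array(o)+[0,0,.005];print(o,'tips top',proj('top',q-y*.043).round(1),proj('top',q+y*.043).round(1),'scene',proj('scene',q-y*.043).round(1),proj('scene',q+y*.043).round(1))
b=cv2.imread('pics/t0.png');a=cv2.imread('pics/s0.png')
c=np.zeros((600,800,3),np.uint8)
c[:480,:480]=cv2.resize(b[290:350,70:130],(480,480),interpolation=cv2.INTER_NEAREST)
c[:480,480:800]=cv2.resize(a[80:200,10:90],(320,480),interpolation=cv2.INTER_NEAREST)
cv2.imwrite('pics/c6.png',c)
```

```text
[0, 0, 0] tips top [116.5 325.2] [ 89.4 315.2] scene [ 44.8 157.4] [ 42.5 145.8]
[0, 0, 0.028] tips top [113.3 325.9] [ 85.6 315.7] scene [ 41.2 147.6] [ 39.1 136.6]
[0.035, 0.033, 0] tips top [106.2 312.6] [ 79.3 302.7] scene [ 52.9 149.5] [ 50.2 138.9]
```

View pics/c6.png

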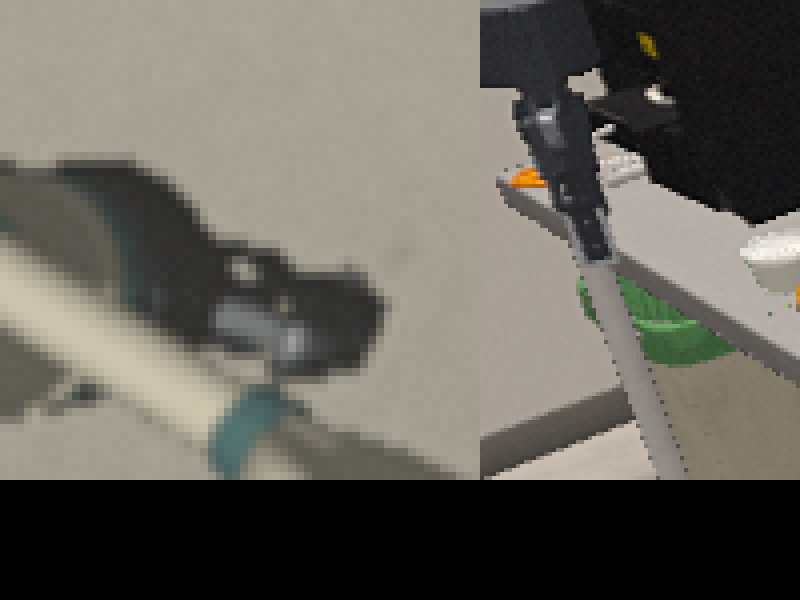

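In both views the error is in height only: the real tip is about 27 mm above the reported value, and the sideways position fits. I'll open, go down another 26 mm in small steps, and watch the force.

Call:
{"api": "move_arm", "payload": {
  "deltas": [
    [[0,0,0,0,-1],[0,0,0,0,-1],[0,0,0,0,-1],[0,0,0,0,-1],[0,0,0,0,-1],[0,0,0.01,0,-1],[0,0,0.02,0,-1],[0,0,0.028,0,-1],[0,0,0.032,0,-1],[0,0,0.032,0,-1]]
  ]
}}

```text
clock: 3.65
position: [0.4932, 0.1124, -0.0115]
ee_rot: [-0.001, 0.652, 0.758, -0.001]
contact_force: [-0.5, 0.3, 0.8]
width: 0.0858
gripper_force: 0.0
```

Call:
{"api": "move_arm", "payload": {
  "deltas": [
    [[0,0,0,0,0],[0,0,0,0,0.3],[0,0,0,0,0.5],[0,0,0,0,1],[0,0,0,0,1],[0,0,0,0,1],[0,0,0,0,1],[0,0,0,0,1]]
  ],
  "squeeze": 60
}}

```text
clock: 4.45
position: [0.4941, 0.1125, -0.0102]
ee_rot: [0.0, 0.652, 0.758, 0.0]
contact_force: [-1.0, 0.3, 5.4]
width: 0.015
gripper_force: 58.8
```

Call:
{"api": "move_arm", "payload": {
  "deltas": [
    [[0,0,-0.02,0,1],[0,0,-0.05,0,1],[0,0,-0.09,0,1],[0,0,-0.125,0,1],[0,0,-0.125,0,1],[0,0,-0.125,0,1],[0,0,-0.125,0,1]]
  ]
}}

```text
clock: 5.15
position: [0.4924, 0.1123, 0.0879]
ee_rot: [-0.001, 0.652, 0.758, -0.001]
contact_force: [0.0, -0.9, -1.4]
width: 0.0145
gripper_force: 58.6
```

Run:
```python
from h import *
a=snap('scene','s3.png');b=snap('top','t3.png')
c=np.zeros((600,800,3),np.uint8)
c[:600,:500]=cv2.resize(a[120:240,180:280],(500,600),interpolation=cv2.INTER_NEAREST)
c[:300,500:]=cv2.resize(b[190:250,200:260],(300,300),interpolation=cv2.INTER_NEAREST);cv2.imwrite('pics/c7.png',c)
s=manip.get_state();print(s['position'],s['width'],s['gripper_force'],s['contact_force'])
```

```text
[0.49252735 0.11233396 0.08778628] 0.014708601993768475 58.633120162412524 [-0.20948636 -0.04936501 -0.0023994 ]
```

View pics/c7.png

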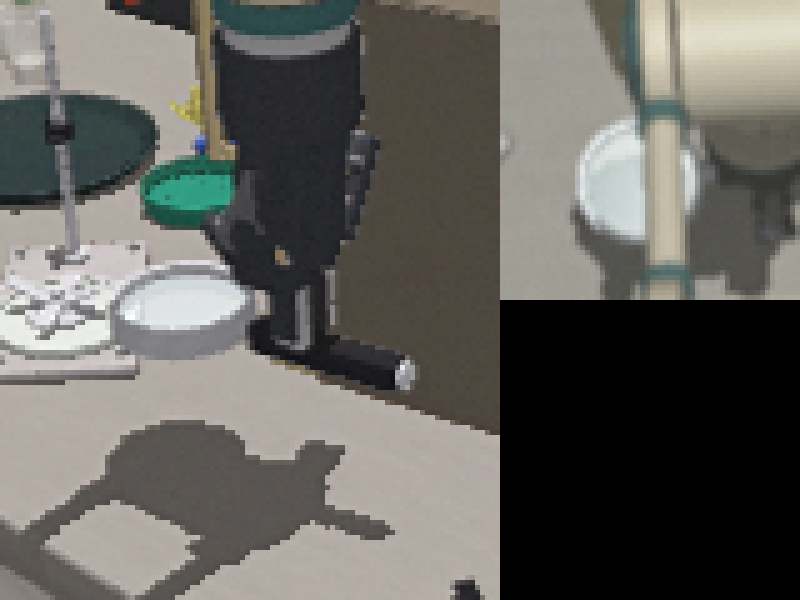

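The lens is held level and clear of the worktop, with the handle in the fingers. Next I work out the transfer and refine the collar height from its edges in the first picture.

Run:
```python
from h import *
a=cv2.imread('pics/s0.png').astype(int).max(2)
print(a[142:152,186:199])
post=np.array([.5886,.4323]);ax=np.array([.7055,.7087])
for z in(.105,.11,.115,.12):
    print(z,'top far',proj('scene',[*(post+.01*ax),z+.006]).round(1),'bot near',proj('scene',[*(post-.01*ax),z-.006]).round(1),'ptr tip',proj('scene',[*(post-.023*ax),z]).round(1))
print('blade',proj('scene',[.5254,.3757,.026]))
plan([.504,.296,.088],-24)
```

```text
[[ 71  70  72  57 140 152 116  66  62  74  73  72  68]
 [ 69  71  71  58 126 125 136  74  71  73  71  69  71]
 [ 71  69  68  34  83  90 105  62  57  72  72  73  73]
 [ 71  72  63  39  49  50  48  36  40  70  74  73  74]
 [ 73  71  71  36  31  32  25  29  39  72  72  74  74]
 [ 71  72  72  37  53  51  46  29  45  72  72  72  73]
 [ 69  69  71  47  48  38  57  77  72  73  75  73  74]
 [ 70  70  70  71  69 133 140  93  73  72  74  72  74]
 [ 71  68  72  69  69 101 123 104  73  71  71  73  72]
 [ 71  69  70  72  68  99 137 119  76  70  72  72  70]]
0.105 top far [191.4 144.1] bot near [191.3 149.8] ptr tip [190.8 149.8]
0.11 top far [191.2 142.7] bot near [191.1 148.4] ptr tip [190.6 148.4]
0.115 top far [191.  141.4] bot near [190.9 147.1] ptr tip [190.4 147.1]
0.12 top far [190.8 140. ] bot near [190.8 145.7] ptr tip [190.2 145.7]
blade [190.61403486 179.54787942]
tcp [0.4925 0.1123 0.0878] R [[-0.149, 0.989, -0.003], [0.989, 0.149, -0.0], [0.0, -0.003, -1.0]]
norm shift [ 0.2249  0.0483 -0.0004] twist 0.2 t 5.25
```

Call:
{"api": "move_arm", "payload": {
  "deltas": [
    [[0.03,0.006,-0.003,0.03,1],[0.07,0.015,-0.003,0.06,1],[0.11,0.023,-0.003,0.1,1],[0.15,0.032,-0.003,0.14,1],[0.19,0.04,-0.003,0.18,1],[0.215,0.046,-0.003,0.2,1],[0.225,0.048,-0.003,0.2,1],[0.225,0.048,-0.003,0.2,1],[0.225,0.048,-0.003,0.2,1],[0.225,0.048,-0.003,0.2,1],[0.225,0.048,-0.003,0.2,1]]
  ]
}}

```text
clock: 6.35
position: [0.505, 0.2951, 0.0917]
ee_rot: [0.0, 0.796, 0.605, -0.0]
contact_force: [0.3, 0.3, -1.0]
width: 0.0145
gripper_force: 58.6
```

Run:
```python
from h import *
a=snap('scene','s4.png');b=snap('top','t4.png')
c=np.zeros((600,800,3),np.uint8)
c[:600,:400]=cv2.resize(a[115:205,165:225],(400,600),interpolation=cv2.INTER_NEAREST)
c[:400,400:]=cv2.resize(b[180:240,150:210],(400,400),interpolation=cv2.INTER_NEAREST);cv2.imwrite('pics/c8.png',c)
s=manip.get_state();print(s['position'],s['width'],s['gripper_force'],s['contact_force'],s['ee_rot'],s['clock'])
p=np.array([.5254,.3757])
t=np.linspace(0,2*np.pi,8,endpoint=False)
for n in('scene','top'):
  for z in(.1005,.1185):
    print(n,z,'centre',proj(n,[*p,z]).round(1),'ring',[proj(n,[p[0]+.042*np.cos(k),p[1]+.042*np.sin(k),z]).round(1).tolist() for k in t])
```

```text
[0.50510398 0.29540283 0.09188271] 0.014803260982026622 58.64868368022144 [-0.25487841  0.25228642 -0.37863471] [4.25656473e-05 7.95963452e-01 6.05344675e-01 7.29382776e-05] 6.45
scene 0.1005 centre [187.8 159.4] ring [[197.8, 154.8], [189.0, 153.7], [179.5, 155.8], [174.6, 160.1], [177.4, 164.2], [186.5, 165.5], [196.4, 163.2], [201.0, 158.7]]
scene 0.1185 centre [187.1 154.3] ring [[197.1, 149.8], [188.3, 148.7], [178.7, 150.8], [173.7, 155.1], [176.5, 159.1], [185.8, 160.3], [195.8, 158.0], [200.4, 153.6]]
top 0.1005 centre [174.  211.8] ring [[174.7, 199.5], [165.6, 203.0], [161.5, 211.7], [164.6, 220.5], [173.4, 224.3], [182.5, 220.7], [186.6, 211.9], [183.3, 203.2]]
top 0.1185 centre [173.  210.8] ring [[173.7, 198.4], [164.5, 201.9], [160.3, 210.7], [163.5, 219.6], [172.3, 223.4], [181.6, 219.8], [185.7, 211.0], [182.4, 202.1]]
```

View pics/c8.png

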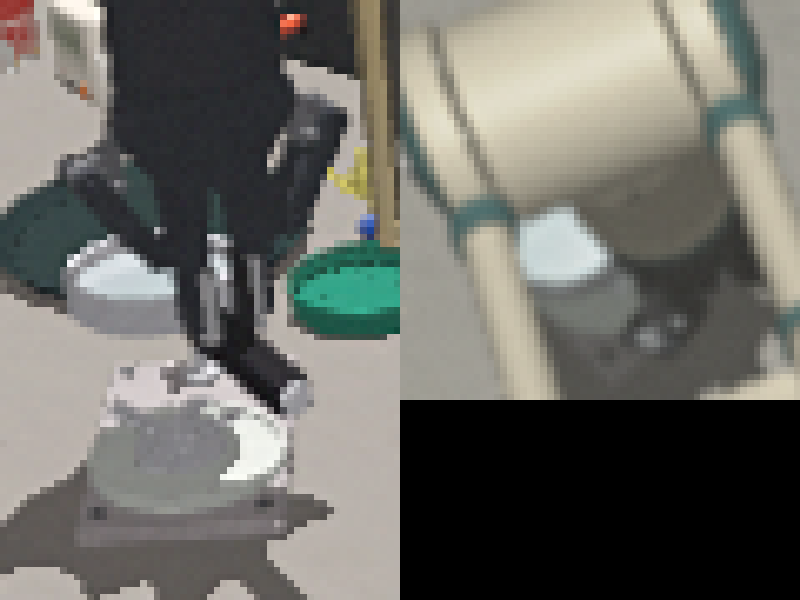

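The scene shows the lens frame over the dish, left edge at u≈174 and lower edge at v≈164.7, both close to prediction. In the top view its lower edge is near v≈222. I'll check that edge numerically.

Run:
```python
from h import *
b=cv2.imread('pics/t4.png').min(2);print(b[212:228,166:184])
m=(b[205:228,167:184]>185).astype(np.uint8)
pts=[]
for u in range(169,181):
    col=b[214:228,u].astype(float);i=np.argmin(np.diff(col));pts.append((u,214+i+.5))
print(pts)
# lower-edge sub-pixel vs predicted lower rim of lens circle (z of underside)
```

```text
[[ 70  92 121 124 141 166 192 200 203 195 142  92  79  82  83  83  84  85]
 [ 85 103 161 173 190 200 205 203 208 205 175 131  91  82  82  84  82  83]
 [105 115 184 201 204 206 203 203 206 209 202 174 131  91  81  82  85  86]
 [119 125 187 206 205 204 200 202 204 208 212 207 176 123  87  82  83  85]
 [131 143 190 204 201 203 203 204 204 206 211 214 207 168 118  86  82  87]
 [142 157 194 200 200 200 201 203 206 208 210 213 218 208 163 107  79  83]
 [147 159 195 200 199 202 202 203 206 207 211 213 219 222 193 126  74  65]
 [148 148 185 200 201 203 206 205 207 209 215 217 216 205 169 116  77  63]
 [154 141 169 195 203 206 208 209 210 212 211 205 194 166 128 104  95  84]
 [160 147 154 177 187 189 196 198 198 196 187 164 135 118 103  98 105 109]
 [164 149 132 130 133 139 150 154 154 141 130 118 102  97  98 103 114 121]
 [168 154 132 103 105 107 113 117 114 111 102  99 100 103 106 111 118 120]
 [169 159 139 113 104 103 105 106 106 104 106 105 109 113 114 113 114 117]
 [170 164 149 126 108 106 109 111 109 110 110 113 114 114 112 113 113 114]
 [172 166 156 130 100  99 108 113 114 113 115 115 115 112 114 114 114 115]
 [173 170 159 136 101  86  99 106 111 114 114 112 114 113 113 114 115 111]]
[(169, np.float64(221.5)), (170, np.float64(221.5)), (171, np.float64(221.5)), (172, np.float64(221.5)), (173, np.float64(221.5)), (174, np.float64(221.5)), (175, np.float64(221.5)), (176, np.float64(221.5)), (177, np.float64(221.5)), (178, np.float64(220.5)), (179, np.float64(220.5)), (180, np.float64(219.5))]
```

The lower edge is at v≈222, against 223.4–224.3 predicted, so the lens is about 4–5 mm too far in +x and about 1 mm high. I'll make a small correction and let it settle.

Call:
{"api": "move_arm", "payload": {
  "deltas": [
    [[-0.0013,-0.005,0.0015,0,1],[-0.0013,-0.005,0.0015,0,1],[-0.0013,-0.005,0.0015,0,1],[-0.0013,-0.005,0.0015,0,1],[-0.0013,-0.005,0.0015,0,1],[-0.0013,-0.005,0.0015,0,1],[-0.0013,-0.005,0.0015,0,1],[-0.0013,-0.005,0.0015,0,1]]
  ]
}}

```text
clock: 7.25
position: [0.5009, 0.2963, 0.0905]
ee_rot: [-0.0, 0.796, 0.606, 0.0]
contact_force: [-0.5, -0.2, -1.1]
width: 0.0143
gripper_force: 58.7
```

Run:
```python
from h import *
b=snap('top','t5.png').min(2);a=snap('scene','s5.png').min(2)
print(b[219:226,169:180]);print(a[158:169,178:188]);print(a[152:162,170:180])
s=manip.get_state();print(s['position'],s['gripper_force'],s['ee_rot'],np.abs(s['qd']).max())
```

```text
[[201 201 202 203 204 206 207 212 217 222 208]
 [205 203 204 207 208 207 213 215 218 219 209]
 [203 205 207 208 210 209 212 214 210 201 170]
 [184 199 203 208 203 204 202 192 175 155 126]
 [137 164 174 183 175 171 161 141 121 113 104]
 [106 115 122 126 122 122 118 104  98 102 106]
 [ 95  91  99 101  99  99 103 102 104 108 112]]
[[203 201 200 199 199 199 197 200 202 204]
 [196 196 196 196 196 195 195 195 195 197]
 [138 150 148 161 162 162 161 165 167 155]
 [130 132 131 136 139 136 135 138 137 132]
 [131 133 133 134 132 135 135 134 132 133]
 [130 133 136 135 135 136 133 133 133 134]
 [129 134 133 136 135 133 133 133 135 135]
 [144 143 132 132 129 130 131 132 132 132]
 [171 172 171 171 161 159 161 160 170 171]
 [171 170 172 173 172 172 172 169 169 173]
 [171 172 172 171 171 172 171 171 168 167]]
[[ 56  57  56  53  53  47  44 160 223 154]
 [ 58  57  55  54  45 157 224 171 158 126]
 [ 57  56  53  45 159 212 163 142 140 179]
 [ 59  56  51 157 219 160 135 178 211 215]
 [ 55  56  51 112 134 126 178 217 218 217]
 [ 52  58  51 129 120 191 216 217 213 208]
 [ 46  25  22 104 123 176 217 213 203 201]
 [ 84  68  66  89 125 133 156 179 196 196]
 [ 78  77  76  99 124 128 132 139 138 150]
 [170 171 174 107 121 130 131 133 130 132]]
[0.50085523 0.29621312 0.09049465] 58.65470665041357 [2.40754602e-07 7.95661054e-01 6.05742096e-01 1.49314428e-05] 0.001456475198849169
```

The edges now match the prediction: top lower edge 223.2, scene lower edge 165.4 and front rim 160. The arm is still, so I'm handing in.

```bash
python3 -c "
from rig import manip
print(manip.sign_off())"
```

```text
the job is handed in; nothing more can be done
None
```

I handed the job in with the lens gripped by its handle and held still over the blade in the left stand; by my camera measurements it is centred to within about 4 mm and at the pointer's height of about 0.11 m, but the sign-off returned no verdict.

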